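# Make up the two fitting kits for the water heater

## Task

Make up the two kits of fittings for the new water heater: in the two-compartment tray one isolating valve and the tee, in the three-compartment tray the other valve, the larger elbow and the pressure gauge, one piece to a compartment (any compartment of the right tray), lying flat on its floor the way up it lies now. Set the pieces down, do not drop them, and leave the smaller elbow and the spool of thread where they are.

Things in the scene. Friction and masses are not known exactly. Their poses are not given: they have to be found in the camera images.
- tray2: shallow plastic tray with grey floor and white walls, fixed to the counter, with two equal compartments in a row along its y. Origin: centre of its underside; z up. Outside 111 mm (x) by 177 mm (y). Floor 4 mm thick, walls and dividers 3 mm thick, their tops 12 mm above the underside. Each compartment is 105 mm (x) by 84 mm (y) inside; their centres are at x = 0, y = -43.5 and +43.5 mm.
- tray3: shallow plastic tray with grey floor and white walls, fixed to the counter, with three equal compartments in a row along its y. Origin: centre of its underside; z up. Outside 111 mm (x) by 264 mm (y). Floor 4 mm thick, walls and dividers 3 mm thick, their tops 12 mm above the underside. Each compartment is 105 mm (x) by 84 mm (y) inside; their centres are at x = 0, y = -87, 0 and +87 mm.
- valve_a_c (a point): brass isolating valve lying along the counter, handle up: a straight body 64 mm long (along its x) and 28 mm wide (along y), 28 mm high, with a flat steel T-handle on top (44 mm along x, 11 mm wide, top 38 mm above the underside). The point is the centre of the body, 14 mm above the underside; z up. The flat sides (+y, -y) are the place to grip. About 200 g. The two valves are alike and interchangeable.
- valve_b_c (a point): brass isolating valve lying along the counter, handle up: a straight body 64 mm long (along its x) and 28 mm wide (along y), 28 mm high, with a flat steel T-handle on top (44 mm along x, 11 mm wide, top 38 mm above the underside). The point is the centre of the body, 14 mm above the underside; z up. The flat sides (+y, -y) are the place to grip. About 200 g. The two valves are alike and interchangeable.
- tee_c (a point): brass pipe tee lying flat, 28 mm high: a straight run 52 mm long (along its x, ends at x = -26 and +26) and 28 mm wide, and a branch 28 mm wide that leaves the middle of the run towards +y and ends at y = +32. The point is the middle of the run, 14 mm above the underside; z up. It can be gripped over the two end faces of the run (52 mm). About 160 g.
- elbow_large_c (a point): the larger white plastic pipe elbow (90 degrees), lying flat, 28 mm high: two legs, each 28 mm wide, 62 by 62 mm over all. The point is the middle of the free part of one leg, 14 mm above the underside; z up. From it that leg runs along x from -45 mm (the outer corner) to +17 mm (open end), y from -14 to +14; the other leg covers x from -45 to -17 and runs to y = +48. Grip the first leg at the point, across y (28 mm). About 140 g.
- elbow_small_c (a point): the smaller white plastic elbow, same shape, 38 by 38 mm over all, 18 mm high; not needed, stays where it is. The point is the middle of the free part of one leg, 9 mm above the underside.
- gauge_c (a point): pressure gauge lying on its back, white dial up: a steel disc 52 mm in diameter and 28 mm high, with a brass stem (16 mm wide or less) that sticks out towards its -x to 40 mm from the disc's axis. The point is on the disc's axis, 14 mm above the underside; z up. Can be gripped across the disc along y (52 mm). About 150 g.
- spool_c (a point): standing spool of blue thread with white ends, 32 mm in diameter, 40 mm high; a bystander, stays where it is. The point is its centre, 20 mm up.
There are look-alikes about, which are no part of the job. Leave any red or turquoise look-alike of the part that bears elbow_large_c alone.

How it is judged:
At the end, for the whole second after the job is handed in: Two-compartment tray: a valve and the tee; three-compartment tray: other valve, large elbow, gauge; each with its point in its own compartment, flat on the floor (height within 4 mm, tilt under 0.1 rad), released, at rest. Small elbow and spool within 20 mm of their starts (((x of valve_a_c in the frame of tray2 between -0.05 and 0.05 m and y of valve_a_c in the frame of tray2 between -0.0855 and 0.0855 m and z of valve_a_c in the frame of tray2 between 0.014 and 0.0215 m and x of valve_b_c in the frame of tray3 between -0.05 and 0.05 m and y of valve_b_c in the frame of tray3 between -0.129 and 0.129 m and z of valve_b_c in the frame of tray3 between 0.014 and 0.0215 m) or (x of valve_b_c in the frame of tray2 between -0.05 and 0.05 m and y of valve_b_c in the frame of tray2 between -0.0855 and 0.0855 m and z of valve_b_c in the frame of tray2 between 0.014 and 0.0215 m and x of valve_a_c in the frame of tray3 between -0.05 and 0.05 m and y of valve_a_c in the frame of tray3 between -0.129 and 0.129 m and z of valve_a_c in the frame of tray3 between 0.014 and 0.0215 m)) and x of tee_c in the frame of tray2 between -0.05 and 0.05 m and y of tee_c in the frame of tray2 between -0.0855 and 0.0855 m and z of tee_c in the frame of tray2 between 0.014 and 0.0215 m and x of elbow_large_c in the frame of tray3 between -0.05 and 0.05 m and y of elbow_large_c in the frame of tray3 between -0.129 and 0.129 m and z of elbow_large_c in the frame of tray3 between 0.014 and 0.0215 m and x of gauge_c in the frame of tray3 between -0.05 and 0.05 m and y of gauge_c in the frame of tray3 between -0.129 and 0.129 m and z of gauge_c in the frame of tray3 between 0.014 and 0.0215 m and (y of valve_a_c in the frame of tray2 between -0.0855 and -0.0015 m or y of valve_b_c in the frame of tray2 between -0.0855 and -0.0015 m or y of tee_c in the frame of tray2 between -0.0855 and -0.0015 m) and (y of valve_a_c in the frame of tray2 between 0.0015 and 0.0855 m or y of valve_b_c in the frame of tray2 between 0.0015 and 0.0855 m or y of tee_c in the frame of tray2 between 0.0015 and 0.0855 m) and (y of valve_a_c in the frame of tray3 between -0.129 and -0.045 m or y of valve_b_c in the frame of tray3 between -0.129 and -0.045 m or y of elbow_large_c in the frame of tray3 between -0.129 and -0.045 m or y of gauge_c in the frame of tray3 between -0.129 and -0.045 m) and (y of valve_a_c in the frame of tray3 between -0.042 and 0.042 m or y of valve_b_c in the frame of tray3 between -0.042 and 0.042 m or y of elbow_large_c in the frame of tray3 between -0.042 and 0.042 m or y of gauge_c in the frame of tray3 between -0.042 and 0.042 m) and (y of valve_a_c in the frame of tray3 between 0.045 and 0.129 m or y of valve_b_c in the frame of tray3 between 0.045 and 0.129 m or y of elbow_large_c in the frame of tray3 between 0.045 and 0.129 m or y of gauge_c in the frame of tray3 between 0.045 and 0.129 m) and angle between each of valve_a_c, valve_b_c, tee_c, elbow_large_c, gauge_c's own z axis and vertical below 0.1 rad and linear speed of each of valve_a, valve_b, tee, elbow_large, gauge below 0.02 m/s and distance of each of elbow_small_c, spool_c from where it was at the start of the episode below 0.02 m); the robot touches nothing.
It fails at once if the smaller elbow or the spool of thread was moved more than 20 mm (distance of any of elbow_small_c, spool_c from where it was at the start of the episode above 0.02 m).
It fails at once if a piece was dropped (it fell freely from more than about 40 mm) ((linear speed of valve_a above 0.9 m/s and contact force between valve_a and the fingers below 0.05 N) or (linear speed of valve_b above 0.9 m/s and contact force between valve_b and the fingers below 0.05 N) or (linear speed of tee above 0.9 m/s and contact force between tee and the fingers below 0.05 N) or (linear speed of elbow_large above 0.9 m/s and contact force between elbow_large and the fingers below 0.05 N) or (linear speed of gauge above 0.9 m/s and contact force between gauge and the fingers below 0.05 N)).
It also fails if it takes over 128 s, if anything falls off the work surface, if the arm or the gripper's body presses on something with over 40 N, if the wrist force passes 120 N, or if a joint passes its speed limit or range.

## Robot

A 6-joint arm with a two-finger parallel gripper is mounted at the origin on the work surface. World frame = base frame: x ahead of the robot, y to its left, z up, the work surface at z = 0. Lengths are in m, angles in rad, forces in N, time in s.
With the tool pointing down it reaches from about 0.35 to 0.975 m from the base axis. Payload 4.9 kg.
Tool frame: the origin (TCP) lies at the very end of the fingers, on their centre line; the grasp point (between the pads) lies manip.grip_point_offset behind it (manip.grip_point_offset is the distance from the TCP to the grasp point, in m); z points along the fingers, y is the line along which they close (so a half turn about z gives the same grasp; the last joint's range is limited). The gripper opens to 85 mm and grips with 20 to 120 N. Pads are 22 mm wide; open, the fingers measure 114 mm over their backs; the gripper's body (76 mm by 85 mm) begins 54 mm behind the grasp point. The pads swing forward as they close: fully open they stand 13 mm farther back than shut.
Start: joints at [1.143, 0.053, 1.613, -0, 1.476, -0.119], TCP at [0.19, 0.595, 0.231] pointing down, gripper open.
Joint ranges: [-3.01, 3.01], [-1.01, 2.22], [0.06, 2.58], [-1.02, 4.17], [0.09, 2.62], [-3.14, 3.14]. Speed limits (rad/s): [2.57, 2.57, 3.14, 3.14, 3.14, 3.14].

## Interface

Orientations are given as a unit quaternion [w, x, y, z].
In Python, from plant import manip gives the robot as it stands.
- The arm moves only by the shell command python3 -m crank 'ROWS' [OPENING]. ROWS is JSON, a list of rows, each an object of numbers: "x", "y", "z": the shift along the tool's x, y, z in cm; "turn": the turn about the tool's z in rad. In form: [{"x": .., "y": .., "z": .., "turn": ..}, ...]. A call has 1 to 5 rows; each row shifts and turns the commanded pose from where the row before left it, along the tool's axes as they then stand; what a row does not reach is not made up. A row lasts 1/10 s, in which the tool goes at most 50 mm and 8.59 degrees, less where a joint would pass 70% of its speed; a pose out of reach is approached as far as the arm can. A call with a gripper value outside its range is refused whole. OPENING is the opening in per cent of the stroke, from 0 (shut) to 100 (fully open), set as the call begins (- or left out, the last holds). The fingers move at their own pace and stop on an object; the grip force is fixed at half the most. Time passes only in rows, so rows that do not move let the fingers close. It gives the time, the measured TCP pose, the force, the opening and the grip force at its end, in the units of the state.
- manip.state(): the state, without advancing time (a new reading comes with each control period).
- manip.grab_frame(name): name is "scene" or "top" or "wrist"; returns (picture, depth): 420x560x3 uint8, red, green, blue; 420x560 float32, m along the optical axis (not along the pixel's ray), 0 where there is no reading.
- manip.camera_model(name): a dict with "mtx" (3x3 intrinsics, pixels), "world_to_cam" (4x4, takes a point from world to camera coordinates). Camera axes: x right, y down, z forward; pixel columns grow to the right and rows downward; lengths in m; the calibration is good to about 2 mm. A picture is of the moment at which its call begins: read the wrist's pose just before it. camera_model takes no time and is no camera call; for the wrist camera it gives the pose at the moment of the call.
- manip.job_done(): hands the job in; it is judged then, once.
The state is a dict: "time": time; "joint_pos": joint angles; "joint_vel": joint speeds; "joint_efforts": joint torques, N m; "tool_pos": TCP position; "tool_rot": TCP orientation; "contact_force": force on the tool from outside, world axes, zero at the start; "ft_torque": the same for the moment, N m; "gripper_width": opening from 0.0 (shut) to 1.0 (fully open); "grasp_force": force on a finger pad.
Only numpy, scipy, OpenCV 4.12 (cv2) and the standard library are available. Lean on these libraries where they do the work, as an engineer would, in place of code of your own. Each camera call takes 0.05 s, during which the arm holds its last target. There are 200 camera calls.

## Working session

There is one attempt and no reset: what is moved stays moved. The work goes in short steps, Python scripts to look and compute and a shell command to move; the robot and the scene stay as the last step left them, time stands still between calls to the robot, and variables do not carry over. Pictures are saved under pics/ and viewed, at most 14 in all, crops included, and the job is handed in when it is done.

```bash
mkdir -p pics; ls; python3 - <<'E'
from plant import manip
import cv2,numpy as np
print(manip.state()); print(manip.grip_point_offset)
for n in ("top","scene"):
    p,d=manip.grab_frame(n); cv2.imwrite(f"pics/{n}0.png",p[:,:,::-1]); np.savez(f"{n}0.npz",p=p,d=d,**manip.camera_model(n))
    print(n,manip.camera_model(n))
E
```

```text
pics
{'time': 0.0, 'joint_pos': array([ 1.14297546e+00,  5.33611650e-02,  1.61433380e+00, -1.52810493e-07,
        1.47600733e+00, -1.19018240e-01]), 'joint_vel': array([ 1.41356570e-03,  1.82550934e-03, -2.50841254e-04, -1.10904056e-03,
        1.13748505e-03, -9.57897328e-05]), 'joint_efforts': array([-1.24998160e-04, -3.93719566e+01, -3.70157647e+01,  2.90909611e-05,
        7.52463442e-03, -2.37542645e-05]), 'tool_pos': array([0.18969096, 0.59484446, 0.23003659]), 'tool_rot': array([-2.84754393e-04,  1.53788469e-01,  9.88103230e-01, -1.01565476e-03]), 'contact_force': array([-0.03354733, -0.09723223, -0.00642382]), 'ft_torque': array([-0.01127899, -0.10194225, -0.04900147]), 'grasp_force': 0.0, 'gripper_width': 1.0014998143573004}
0.0187
top {'mtx': array([[463.39423609,   0.        , 285.79049567],
       [  0.        , 463.39423609, 211.57951881],
       [  0.        ,   0.        ,   1.        ]]), 'world_to_cam': array([[ 0.00805851, -0.99996426, -0.00255642, -0.08825768],
       [-0.99688803, -0.00783318, -0.07844047,  0.48955429],
       [ 0.07841764,  0.00318057, -0.99691552,  1.11488922],
       [ 0.        ,  0.        ,  0.        ,  1.        ]])}
scene {'mtx': array([[533.07636904,   0.        , 289.42103259],
       [  0.        , 533.07636904, 203.4317007 ],
       [  0.        ,   0.        ,   1.        ]]), 'world_to_cam': array([[-0.59399512,  0.80441036,  0.00968338,  0.33834954],
       [ 0.45003255,  0.34224355, -0.82482729, -0.14389028],
       [-0.66681369, -0.48558555, -0.56530184,  1.58991481],
       [ 0.        ,  0.        ,  0.        ,  1.        ]])}
```

View pics/top0.png

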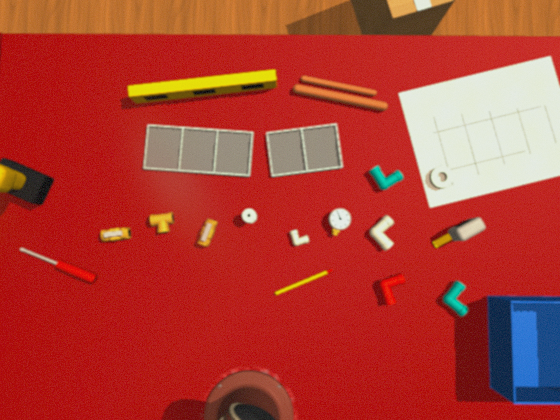

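View pics/scene0.png

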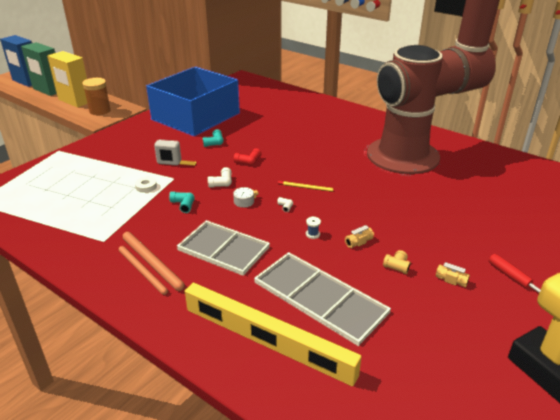

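Top view: valves at (115,234) and (207,233), tee (161,222), spool (249,216), small elbow (299,238), gauge (339,220). Candidates for the large elbow: white (382,233), turquoise (385,178) and (456,298), red (390,288). The white one at (382,233) fits, being white plastic and 62 mm; confirming it in a crop below.

```bash
cat > h.py <<'E'
import numpy as np,cv2
def world(d,K,T):
    v,u=np.mgrid[:d.shape[0],:d.shape[1]]
    P=np.stack([(u-K[0,2])/K[0,0]*d,(v-K[1,2])/K[1,1]*d,d],-1)
    return (P-T[:3,3])@T[:3,:3]
def rect(P):
    c,s,a=cv2.minAreaRect((P*1000).astype(np.float32)); return np.round(c,1),np.round(s,1),round(a,1)
E
python3 - <<'E'
from h import *
f=np.load('top0.npz'); p,d=f['p'],f['d']; W=world(d,f['mtx'],f['world_to_cam'])
z=W[...,2]
print('table z',np.median(z[240:300,120:260]))
for n,(u,v) in dict(va=(115,234),vb=(207,233),tee=(161,222),spool=(249,216),es=(299,238),gauge=(339,220),el=(382,233)).items():
    m=np.zeros(z.shape,bool); m[v-24:v+25,u-24:u+25]=1; m&=(z>.012)
    k,l=cv2.connectedComponents(m.astype(np.uint8)); 
    L=[i for i in range(1,k)]; b=max(L,key=lambda i:(l==i).sum()); q=W[l==b]
    print(n,len(q),'zmax',np.percentile(q[:,2],95).round(4),rect(q[:,:2]),'mean',q.mean(0).round(4))
# trays: white walls
for n,(a,b) in dict(t3=(140,258),t2=(262,348)).items():
    m=np.zeros(z.shape,bool); m[118:182,a:b]=1; m&=(p[...,1]>75)
    q=W[m]; print(n,len(q),rect(q[:,:2]),np.percentile(q[:,2],[5,50,95]).round(4))
c=cv2.resize(p[190:260,95:415],None,fx=2.5,fy=2.5,interpolation=cv2.INTER_CUBIC)
e=cv2.resize(p[205:260,345:415],None,fx=8,fy=6.5,interpolation=cv2.INTER_CUBIC)[:, :560]
o=np.zeros((175+e.shape[0],800,3),np.uint8); o[:175]=c; o[175:,:e.shape[1]]=e
cv2.imwrite('pics/crop0.png',o[:600,:,::-1])
E
```

```text
table z 0.0005632687781064083
va 314 zmax 0.0406 (array([425.3, 138. ]), array([453.4,  32.1]), 88.0) mean [0.4323 0.3263 0.0356]
vb 305 zmax 0.0407 (array([407.5,  22.1]), array([210.8,  64.5]), 69.8) mean [0.4383 0.1053 0.0325]
tee 329 zmax 0.0298 (array([447.1,  79.6]), array([343.4,  52.4]), 83.4) mean [0.4636 0.2139 0.0382]
spool 142 zmax 0.0439 (array([442.4, -31.8]), array([137.8,  30.5]), 45.6) mean [0.4791 0.0051 0.0484]
es 152 zmax 0.0207 (array([ 427.6, -108.3]), array([37.4, 55. ]), 18.0) mean [ 0.4261 -0.1142  0.0241]
gauge 396 zmax 0.0321 (array([ 435.5, -169.2]), array([ 51.5, 168.7]), 39.8) mean [ 0.4703 -0.2124  0.0306]
el 433 zmax 0.0298 (array([ 406.7, -226.3]), array([ 79.9, 265. ]), 19.0) mean [ 0.4416 -0.3166  0.0298]
t3 5077 (array([606.3,  63.4]), array([461.3, 216.6]), 61.6) [0.0004 0.0049 0.0128]
t2 3453 (array([ 560.1, -141.4]), array([300. , 186.2]), 7.9) [0.0001 0.0048 0.0127]
```

View pics/crop0.png

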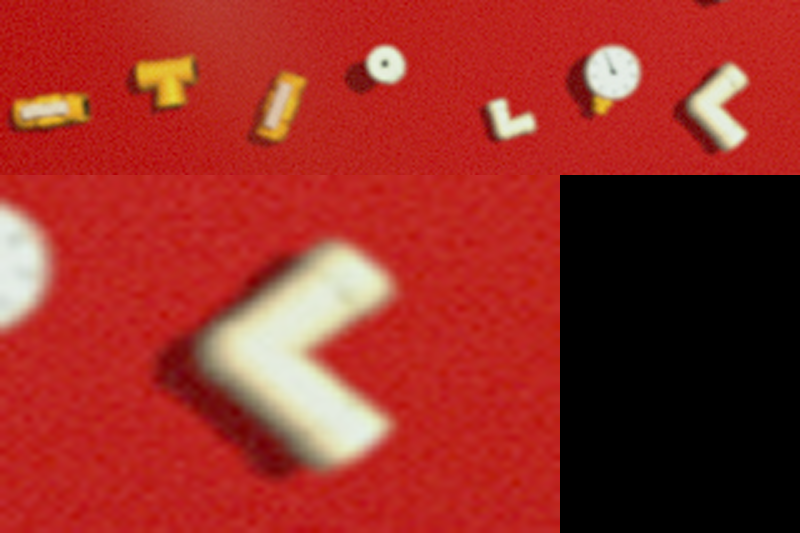

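The crop confirms the white elbow at about (382,233) in the top image: its corner points left and its legs open to the right. Next I fit the known outlines in the image.

```bash
cat > fit.py <<'E'
from h import *
from scipy.optimize import minimize
S=4
R=lambda x0,x1,y0,y1:[(x0,y0),(x1,y0),(x1,y1),(x0,y1)]
t=np.linspace(0,2*np.pi,40)
M=dict(valve=([R(-32,32,-14,14)],28),tee=([R(-26,26,-14,14),R(-14,14,0,32)],28),
 el=([R(-45,17,-14,14),R(-45,-17,-14,48)],28),gauge=([list(zip(26*np.cos(t),26*np.sin(t))),R(-40,0,-7,7)],28),
 es=([R(-27,11,-9,9),R(-27,-9,-9,29)],18),disc=([list(zip(16*np.cos(t),16*np.sin(t)))],40),
 t3=([R(-55.5,55.5,-132,132)],12),t2=([R(-55.5,55.5,-88.5,88.5)],12))
def fit(p,K,T,kind,box,x0):
    u0,v0,u1,v1=box; g=p[v0:v1,u0:u1,1].astype(np.float32)
    m=cv2.resize(np.clip((g-45)/50,0,1),None,fx=S,fy=S,interpolation=cv2.INTER_LINEAR)
    polys,h=M[kind]
    def cost(q):
        im=np.zeros(m.shape,np.float32); c,s=np.cos(q[2]),np.sin(q[2])
        for z in np.linspace(0,h,4):
            for P in polys:
                P=np.array(P,float); w=np.c_[P@[c,-s]+q[0],P@[s,c]+q[1],np.full(len(P),z)]/1000
                C=w@T[:3,:3].T+T[:3,3]; uv=C@K.T; uv=uv[:,:2]/uv[:,2:]
                uv=(uv-[u0,v0]+.5)*S-.5
                cv2.fillPoly(im,[np.round(uv*16).astype(np.int32)],1,cv2.LINE_AA,4)
        return np.abs(im-m).sum()/np.maximum(im.sum(),1)
    best=None
    for a in x0[2]:
        x=np.array([x0[0],x0[1],a])
        sx=np.array([x]+[x+e for e in ([10,0,0],[0,10,0],[0,0,.3])])
        r=minimize(cost,x,method='Nelder-Mead',options=dict(initial_simplex=sx,maxiter=150,xatol=.05,fatol=1e-4))
        if best is None or r.fun<best.fun: best=r
    return best.x.round(2),round(best.fun,3)
E
python3 - <<'E'
from fit import *
f=np.load('top0.npz'); p,K,T=f['p'],f['mtx'],f['world_to_cam']
A=np.arange(-3,3.1,.75); H=[-1,0,1]
J=[('va','valve',(115,234),28,(432,326),[-1.6,1.6]),('vb','valve',(207,233),24,(435,100),[-.5,-1.,.5]),('tee','tee',(161,224),24,(463,214),A),
('spool','disc',(249,216),20,(479,5),[0]),('es','es',(299,238),20,(426,-114),A),('gauge','gauge',(339,222),25,(470,-212),A),('el','el',(382,233),28,(440,-316),A),
('t3','t3',(199,150),70,(620,110),[-.1,.1]),('t2','t2',(305,149),50,(620,-140),[-.1,.1])]
for n,k,(u,v),r,x,a in J:
    b=(u-r,v-min(r,36),u+r,v+min(r,36))
    if n=='gauge': b=(316,197,362,247)
    print(n,*fit(p,K,T,k,b,(*x,a)))
E
```

```text
va [433.41 333.74  -1.45] 0.121
vb [ 4.3877e+02  1.0759e+02 -3.5000e-01] 0.212
tee [470.42 221.27   1.73] 0.21
spool [4.7878e+02 4.9700e+00 2.9000e-01] 0.363
es [ 424.04 -129.16   -1.25] 0.227
gauge [ 4.7448e+02 -2.1667e+02 -3.3000e-01] 0.135
el [ 420.2  -326.7    -2.39] 0.121
t3 [ 6.4434e+02  1.3665e+02 -6.0000e-02] 0.107
t2 [ 6.4749e+02 -1.2953e+02  1.4000e-01] 0.081
```

```bash
cat > plan.py <<'E'
import sys,numpy as np
from plant import manip
O={'va':(433.4,333.7,.12),'vb':(438.8,107.6,1.22),'tee':(470.4,221.3,1.73),'gauge':(474.5,-216.7,1.24),'el':(420.2,-326.7,-.82)}
T={'t3':(644.3,136.7,-.06),'t2':(647.5,-129.5,.14)}
def place(t,px,py,dpsi):
    x,y,a=T[t]; c,s=np.cos(a),np.sin(a); return x+c*px-s*py,y+s*px+c*py,a+dpsi
P={'va':place('t3',0,87,0),'vb':place('t2',0,43.5,np.pi/2),'tee':place('t2',0,-52.5,0),'gauge':place('t3',0,-7,0),'el':place('t3',-13,-101,0)}
def go(tgt,z):
    s=manip.state(); w,a,b,_=s['tool_rot']; psi=np.arctan2(2*b*b-1,2*a*b); p=s['tool_pos']*1000
    x,y,ps=tgt; d=np.array([x,y])-p[:2]
    dt=psi-ps
    print('t',round(s['time'],2),'pos',p.round(1),'psi',round(psi,3),'open',round(s['gripper_width'],3),'gf',round(s['grasp_force'],1),'F',s['contact_force'].round(1))
    print('turn %.3f then x %.2f y %.2f z %.2f (cm)'%(dt,(d@[-np.sin(ps),np.cos(ps)])/10,(d@[np.cos(ps),np.sin(ps)])/10,(p[2]-z)/10))
if __name__=='__main__':
    k,n,z=sys.argv[1:]; go((O if k=='o' else P)[n],float(z))
E
python3 plan.py o va 120
```

```text
t 0.1 pos [189.7 594.9 230.2] psi 1.262 open 1.002 gf 0.0 F [ 0.1 -0.3 -0.1]
turn 1.142 then x -28.85 y 21.07 z 11.02 (cm)
```

```bash
python3 -m crank '[{"turn":0.14,"z":1.3},{"turn":0.14,"z":1.3},{"turn":0.14,"z":1.3},{"turn":0.14,"z":1.3},{"turn":0.14,"z":1.3}]' 100
python3 -m crank '[{"turn":0.14,"z":1.3},{"turn":0.14,"z":1.3},{"turn":0.14,"z":1.3},{"turn":0.022,"z":0.6},{"x":-3.2,"y":2.3}]'
python3 -m crank '[{"x":-3.2,"y":2.3},{"x":-3.2,"y":2.3},{"x":-3.2,"y":2.3},{"x":-3.2,"y":2.3},{"x":-3.2,"y":2.3}]'
python3 -m crank '[{"x":-3.2,"y":2.3},{"x":-3.2,"y":2.3},{"x":-3.25,"y":2.6},{},{}]'
python3 plan.py o va 120
python3 - <<'E'
from plant import manip
import cv2
p,d=manip.grab_frame('wrist'); cv2.imwrite('pics/w1.png',p[:,:,::-1])
E
```

```text
t 0.1 pos [189.7 594.9 230.2] psi 1.262 open 1.002 gf 0.0 F [ 0.1 -0.3 -0.1]
turn 1.142 then x -28.85 y 21.07 z 11.02 (cm)schema error: expected keys x, y, z, turn
schema error: expected keys x, y, z, turn
schema error: expected keys x, y, z, turn
schema error: expected keys x, y, z, turn
```

View pics/w1.png

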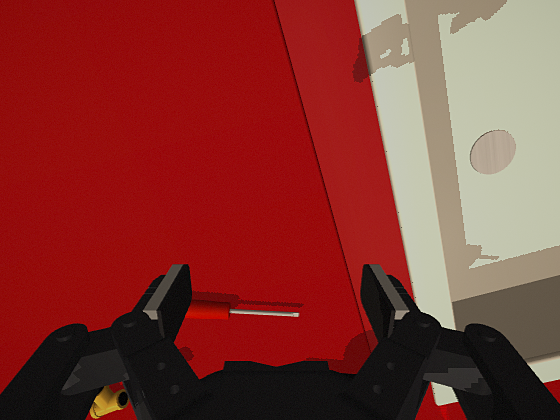

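The wrist view is still the start pose, with the screwdriver at (250,312). The moves were refused because every row needs all four keys.

```bash
python3 -m crank '[{"x":0,"y":0,"turn":0.14,"z":1.3},{"x":0,"y":0,"turn":0.14,"z":1.3},{"x":0,"y":0,"turn":0.14,"z":1.3},{"x":0,"y":0,"turn":0.14,"z":1.3},{"x":0,"y":0,"turn":0.14,"z":1.3}]' 100
python3 -m crank '[{"x":0,"y":0,"turn":0.14,"z":1.3},{"x":0,"y":0,"turn":0.14,"z":1.3},{"x":0,"y":0,"turn":0.14,"z":1.3},{"x":0,"y":0,"turn":0.022,"z":0.6},{"x":-3.2,"y":2.3,"z":0,"turn":0}]'
python3 -m crank '[{"x":-3.2,"y":2.3,"z":0,"turn":0},{"x":-3.2,"y":2.3,"z":0,"turn":0},{"x":-3.2,"y":2.3,"z":0,"turn":0},{"x":-3.2,"y":2.3,"z":0,"turn":0},{"x":-3.2,"y":2.3,"z":0,"turn":0}]'
python3 -m crank '[{"x":-3.2,"y":2.3,"z":0,"turn":0},{"x":-3.2,"y":2.3,"z":0,"turn":0},{"x":-3.25,"y":2.6,"z":0,"turn":0},{"x":0,"y":0,"z":0,"turn":0},{"x":0,"y":0,"z":0,"turn":0}]'
python3 plan.py o va 120
python3 - <<'E'
from plant import manip
import cv2
p,d=manip.grab_frame('wrist'); cv2.imwrite('pics/w2.png',p[:,:,::-1])
E
```

```text
time: 0.65
tool_pos: [0.1898, 0.5951, 0.1653]
tool_rot: [0.0, 0.486, 0.874, -0.0]
contact_force: [-0.3, -0.1, -0.2]
gripper_width: 0.997
grasp_force: 0.0
time: 1.15
tool_pos: [0.2146, 0.5672, 0.12]
tool_rot: [-0.0, 0.661, 0.75, -0.001]
contact_force: [1.2, -1.6, 1.3]
gripper_width: 1.0
grasp_force: 0.0
time: 1.65
tool_pos: [0.3509, 0.4202, 0.1217]
tool_rot: [0.0, 0.662, 0.749, 0.0]
contact_force: [1.1, 0.0, -1.2]
gripper_width: 0.999
grasp_force: 0.0
time: 2.15
tool_pos: [0.4334, 0.3337, 0.1215]
tool_rot: [-0.0, 0.664, 0.748, 0.0]
contact_force: [-0.1, -0.1, -1.1]
gripper_width: 0.998
grasp_force: 0.0
t 2.15 pos [433.4 333.7 121.5] psi 0.12 open 0.998 gf 0.0 F [-0.1 -0.1 -1.1]
turn -0.000 then x -0.00 y -0.00 z 0.15 (cm)
```

View pics/w2.png

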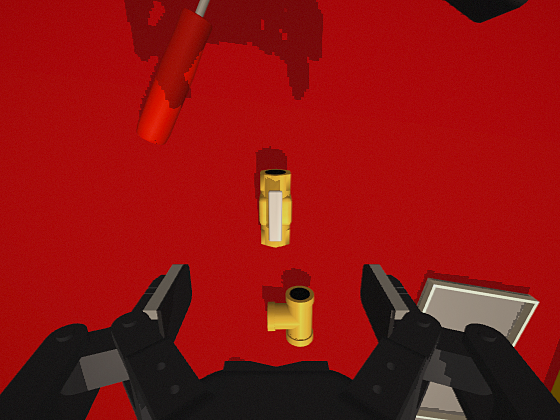

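The wrist view shows valve a at (275,208), upright and centred between the fingers, with the tee at (293,315). I'll check its projection, then go down and grip.

```bash
python3 - <<'E'
from plant import manip
import numpy as np
c=manip.camera_model('wrist')
for q in ((.4334,.3337,.038),(.4704,.2213,.028)):
    v=c['mtx']@(c['world_to_cam']@np.r_[q,1])[:3]; print((v[:2]/v[2]).round(1))
E
python3 -m crank '[{"x":0,"y":0,"z":2.5,"turn":0},{"x":0,"y":0,"z":2.5,"turn":0},{"x":0,"y":0,"z":2.5,"turn":0},{"x":0,"y":0,"z":2.5,"turn":0},{"x":0,"y":0,"z":1.7,"turn":0}]'
python3 -m crank '[{"x":0,"y":0,"z":0,"turn":0},{"x":0,"y":0,"z":0,"turn":0}]'
python3 -m crank '[{"x":0,"y":0,"z":0,"turn":0},{"x":0,"y":0,"z":0,"turn":0},{"x":0,"y":0,"z":0,"turn":0},{"x":0,"y":0,"z":0,"turn":0},{"x":0,"y":0,"z":0,"turn":0}]' 0
python3 -m crank '[{"x":0,"y":0,"z":0,"turn":0},{"x":0,"y":0,"z":0,"turn":0},{"x":0,"y":0,"z":0,"turn":0},{"x":0,"y":0,"z":0,"turn":0},{"x":0,"y":0,"z":0,"turn":0}]'
python3 plan.py p va 120
```

```text
[276.2 214.3]
[300.2 323.7]
time: 2.7
tool_pos: [0.4307, 0.3348, 0.0023]
tool_rot: [-0.001, 0.662, 0.749, -0.001]
contact_force: [-0.2, -0.8, 0.9]
gripper_width: 1.004
grasp_force: 0.0
time: 2.9
tool_pos: [0.4322, 0.335, 0.0044]
tool_rot: [-0.0, 0.663, 0.749, -0.0]
contact_force: [0.5, -0.3, -0.2]
gripper_width: 0.998
grasp_force: 0.0
time: 3.4
tool_pos: [0.4337, 0.3345, 0.0052]
tool_rot: [0.0, 0.663, 0.748, 0.001]
contact_force: [-0.9, 1.1, 4.0]
gripper_width: 0.317
grasp_force: 60.5
time: 3.9
tool_pos: [0.4337, 0.3345, 0.0052]
tool_rot: [0.0, 0.663, 0.748, 0.001]
contact_force: [-0.3, 0.5, 6.3]
gripper_width: 0.313
grasp_force: 60.7
t 3.9 pos [433.7 334.5   5.2] psi 0.12 open 0.313 gf 60.7 F [-0.3  0.5  6.3]
turn 0.180 then x -9.78 y 22.21 z -11.48 (cm)
```

```bash
python3 -m crank '[{"x":0,"y":0,"z":-1.5,"turn":0},{"x":0,"y":0,"z":-2.5,"turn":0.06},{"x":0,"y":0,"z":-2.5,"turn":0.06},{"x":0,"y":0,"z":-2.5,"turn":0.06},{"x":0,"y":0,"z":-2.5,"turn":0}]'
python3 -m crank '[{"x":-1.3,"y":2.9,"z":0,"turn":0},{"x":-1.7,"y":3.9,"z":0,"turn":0},{"x":-1.7,"y":3.9,"z":0,"turn":0},{"x":-1.7,"y":3.9,"z":0,"turn":0},{"x":-1.7,"y":3.9,"z":0,"turn":0}]'
python3 -m crank '[{"x":-1.68,"y":3.71,"z":0,"turn":0},{"x":0,"y":0,"z":0,"turn":0},{"x":0,"y":0,"z":0,"turn":0},{"x":0,"y":0,"z":0,"turn":0}]'
python3 plan.py p va 10
```

```text
time: 4.4
tool_pos: [0.4322, 0.3337, 0.1201]
tool_rot: [-0.0, 0.728, 0.685, -0.001]
contact_force: [-0.0, -0.2, -2.2]
gripper_width: 0.318
grasp_force: 59.9
time: 4.9
tool_pos: [0.6134, 0.2411, 0.1191]
tool_rot: [-0.0, 0.728, 0.686, -0.001]
contact_force: [0.4, 0.2, -1.5]
gripper_width: 0.308
grasp_force: 59.9
time: 5.3
tool_pos: [0.6475, 0.2236, 0.1188]
tool_rot: [-0.001, 0.728, 0.686, -0.001]
contact_force: [-0.1, 0.2, -1.1]
gripper_width: 0.31
grasp_force: 60.1
t 5.3 pos [647.5 223.6 118.8] psi -0.059 open 0.31 gf 60.1 F [-0.1  0.2 -1.1]
turn 0.001 then x 0.01 y 0.20 z 10.88 (cm)
```

```bash
python3 -m crank '[{"x":0,"y":0.2,"z":2.5,"turn":0},{"x":0,"y":0,"z":2.5,"turn":0},{"x":0,"y":0,"z":2.5,"turn":0},{"x":0,"y":0,"z":2,"turn":0},{"x":0,"y":0,"z":0.8,"turn":0}]'
python3 -m crank '[{"x":0,"y":0,"z":0.5,"turn":0},{"x":0,"y":0,"z":0.1,"turn":0},{"x":0,"y":0,"z":0,"turn":0},{"x":0,"y":0,"z":0,"turn":0}]'
python3 -m crank '[{"x":0,"y":0,"z":0,"turn":0},{"x":0,"y":0,"z":0,"turn":0},{"x":0,"y":0,"z":0,"turn":0},{"x":0,"y":0,"z":0,"turn":0}]' 55
python3 -m crank '[{"x":0,"y":0,"z":-1,"turn":0},{"x":0,"y":0,"z":-2,"turn":0},{"x":0,"y":0,"z":-3,"turn":0},{"x":0,"y":0,"z":-3,"turn":0},{"x":0,"y":0,"z":-2,"turn":0}]'
python3 plan.py o vb 120
```

```text
time: 5.8
tool_pos: [0.6475, 0.2236, 0.0134]
tool_rot: [-0.001, 0.727, 0.686, -0.002]
contact_force: [-1.3, -0.7, -1.6]
gripper_width: 0.314
grasp_force: 60.2
time: 6.2
tool_pos: [0.6517, 0.2233, 0.0118]
tool_rot: [0.001, 0.728, 0.686, 0.001]
contact_force: [-0.2, -0.6, -1.9]
gripper_width: 0.316
grasp_force: 60.2
time: 6.6
tool_pos: [0.6511, 0.2231, 0.0107]
tool_rot: [0.0, 0.728, 0.686, 0.0]
contact_force: [-0.6, 0.9, -0.3]
gripper_width: 0.55
grasp_force: 0.0
time: 7.1
tool_pos: [0.652, 0.2233, 0.1241]
tool_rot: [0.001, 0.728, 0.686, 0.002]
contact_force: [-0.5, 0.5, 0.3]
gripper_width: 0.55
grasp_force: 0.0
t 7.1 pos [652.  223.3 124.1] psi -0.06 open 0.55 gf 0.0 F [-0.5  0.5  0.3]
turn -1.280 then x 16.04 y -18.20 z 0.41 (cm)
```

```bash
python3 -m crank '[{"x":0,"y":0,"z":0,"turn":-0.14},{"x":0,"y":0,"z":0,"turn":-0.14},{"x":0,"y":0,"z":0,"turn":-0.14},{"x":0,"y":0,"z":0,"turn":-0.14},{"x":0,"y":0,"z":0,"turn":-0.14}]' 100
python3 -m crank '[{"x":0,"y":0,"z":0.1,"turn":-0.14},{"x":0,"y":0,"z":0.1,"turn":-0.14},{"x":0,"y":0,"z":0.1,"turn":-0.14},{"x":0,"y":0,"z":0.1,"turn":-0.14},{"x":0,"y":0,"z":0,"turn":-0.02}]'
python3 -m crank '[{"x":2.6,"y":-3,"z":0,"turn":0},{"x":2.6,"y":-3,"z":0,"turn":0},{"x":2.6,"y":-3,"z":0,"turn":0},{"x":2.6,"y":-3,"z":0,"turn":0},{"x":2.6,"y":-3,"z":0,"turn":0}]'
python3 -m crank '[{"x":3,"y":-3.2,"z":0,"turn":0},{"x":0,"y":0,"z":0,"turn":0},{"x":0,"y":0,"z":0,"turn":0},{"x":0,"y":0,"z":0,"turn":0}]'
python3 plan.py o vb 4
python3 - <<'E'
from plant import manip
import cv2
p,d=manip.grab_frame('wrist'); cv2.imwrite('pics/w3.png',p[:,:,::-1])
import numpy as np
c=manip.camera_model('wrist')
v=c['mtx']@(c['world_to_cam']@np.r_[.4388,.1076,.038,1])[:3]; print((v[:2]/v[2]).round(1))
E
```

```text
time: 7.6
tool_pos: [0.651, 0.2231, 0.1212]
tool_rot: [0.0, 0.446, 0.895, 0.0]
contact_force: [-0.3, -0.7, 0.3]
gripper_width: 1.001
grasp_force: 0.0
time: 8.1
tool_pos: [0.6509, 0.2231, 0.1169]
tool_rot: [0.0, 0.174, 0.985, 0.0]
contact_force: [0.1, -0.1, -0.1]
gripper_width: 0.997
grasp_force: 0.0
time: 8.6
tool_pos: [0.476, 0.1263, 0.1168]
tool_rot: [0.0, 0.176, 0.984, 0.0]
contact_force: [-0.2, -0.3, 0.3]
gripper_width: 0.998
grasp_force: 0.0
time: 9.0
tool_pos: [0.4394, 0.1074, 0.1176]
tool_rot: [0.001, 0.175, 0.985, 0.0]
contact_force: [0.9, 0.8, -0.9]
gripper_width: 1.001
grasp_force: 0.0
t 9.0 pos [439.4 107.4 117.6] psi 1.219 open 1.001 gf 0.0 F [ 0.9  0.8 -0.9]
turn -0.001 then x 0.06 y 0.00 z 11.36 (cm)
[275.  213.7]
```

View pics/w3.png

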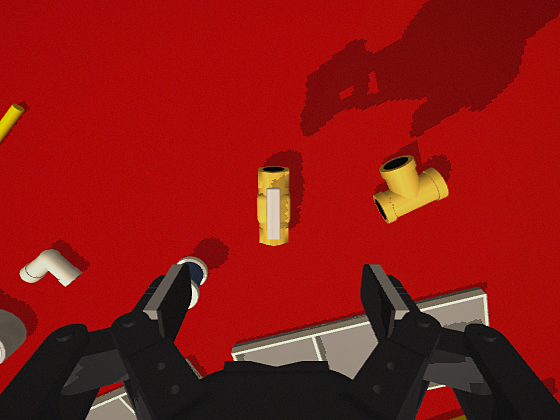

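The wrist view shows valve b at (274,207), aligned between the fingers. The spool at (192,275) is clear, 72 mm behind and 82 mm sideways of the tool.

```bash
python3 -m crank '[{"x":0.05,"y":0,"z":2.5,"turn":0},{"x":0,"y":0,"z":2.5,"turn":0},{"x":0,"y":0,"z":2.5,"turn":0},{"x":0,"y":0,"z":2.5,"turn":0},{"x":0,"y":0,"z":1.3,"turn":0}]'
python3 -m crank '[{"x":0,"y":0,"z":0,"turn":0},{"x":0,"y":0,"z":0,"turn":0}]'
python3 -m crank '[{"x":0,"y":0,"z":0,"turn":0},{"x":0,"y":0,"z":0,"turn":0},{"x":0,"y":0,"z":0,"turn":0},{"x":0,"y":0,"z":0,"turn":0},{"x":0,"y":0,"z":0,"turn":0}]' 0
python3 -m crank '[{"x":0,"y":0,"z":0,"turn":0},{"x":0,"y":0,"z":0,"turn":0},{"x":0,"y":0,"z":0,"turn":0}]'
python3 plan.py p vb 120
```

```text
time: 9.55
tool_pos: [0.4372, 0.1076, 0.0014]
tool_rot: [-0.002, 0.174, 0.985, -0.0]
contact_force: [0.2, 0.3, 1.1]
gripper_width: 0.997
grasp_force: 0.0
time: 9.75
tool_pos: [0.4385, 0.1075, 0.004]
tool_rot: [0.0, 0.174, 0.985, 0.0]
contact_force: [-0.2, 0.6, 0.1]
gripper_width: 0.998
grasp_force: 0.0
time: 10.25
tool_pos: [0.4383, 0.1073, 0.0041]
tool_rot: [0.001, 0.175, 0.985, 0.0]
contact_force: [-0.6, -0.4, 1.8]
gripper_width: 0.316
grasp_force: 60.7
time: 10.55
tool_pos: [0.4383, 0.1073, 0.0041]
tool_rot: [0.001, 0.175, 0.985, 0.0]
contact_force: [-0.1, -1.7, 6.2]
gripper_width: 0.311
grasp_force: 60.9
t 10.55 pos [438.3 107.3   4.1] psi 1.22 open 0.311 gf 60.9 F [-0.1 -1.7  6.2]
turn -0.491 then x -17.41 y -22.02 z -11.59 (cm)
```

```bash
python3 -m crank '[{"x":0,"y":0,"z":-1.6,"turn":0},{"x":0,"y":0,"z":-2.5,"turn":-0.12},{"x":0,"y":0,"z":-2.5,"turn":-0.12},{"x":0,"y":0,"z":-2.5,"turn":-0.12},{"x":0,"y":0,"z":-2.5,"turn":-0.13}]'
python3 -m crank '[{"x":-2.5,"y":-3.15,"z":0,"turn":0},{"x":-2.5,"y":-3.15,"z":0,"turn":0},{"x":-2.5,"y":-3.15,"z":0,"turn":0},{"x":-2.5,"y":-3.15,"z":0,"turn":0},{"x":-2.5,"y":-3.15,"z":0,"turn":0}]'
python3 -m crank '[{"x":-2.5,"y":-3.15,"z":0,"turn":0},{"x":-2.4,"y":-3.1,"z":0,"turn":0},{"x":0,"y":0,"z":0,"turn":0},{"x":0,"y":0,"z":0,"turn":0},{"x":0,"y":0,"z":0,"turn":0}]'
python3 plan.py p vb 9
```

```text
time: 11.05
tool_pos: [0.4363, 0.1073, 0.1189]
tool_rot: [-0.001, -0.072, 0.997, 0.0]
contact_force: [1.2, -0.3, -2.8]
gripper_width: 0.308
grasp_force: 59.9
time: 11.55
tool_pos: [0.5831, -0.0323, 0.1176]
tool_rot: [-0.001, -0.069, 0.998, 0.0]
contact_force: [0.7, 0.6, -2.6]
gripper_width: 0.316
grasp_force: 59.9
time: 12.05
tool_pos: [0.639, -0.0855, 0.118]
tool_rot: [-0.001, -0.07, 0.998, 0.001]
contact_force: [-0.3, 0.0, -3.2]
gripper_width: 0.313
grasp_force: 60.1
t 12.05 pos [639.  -85.5 118. ] psi 1.71 open 0.313 gf 60.1 F [-0.3  0.  -3.2]
turn -0.000 then x -0.23 y -0.12 z 10.90 (cm)
```

```bash
python3 -m crank '[{"x":0,"y":-0.1,"z":2.5,"turn":0},{"x":0,"y":0,"z":2.5,"turn":0},{"x":0,"y":0,"z":2.5,"turn":0},{"x":0,"y":0,"z":2,"turn":0},{"x":0,"y":0,"z":0.8,"turn":0}]'
python3 -m crank '[{"x":0,"y":0,"z":0.5,"turn":0},{"x":0,"y":0,"z":0.1,"turn":0},{"x":0,"y":0,"z":0,"turn":0},{"x":0,"y":0,"z":0,"turn":0}]'
python3 plan.py p vb 9
python3 -m crank '[{"x":0,"y":0,"z":0,"turn":0},{"x":0,"y":0,"z":0,"turn":0},{"x":0,"y":0,"z":0,"turn":0},{"x":0,"y":0,"z":0,"turn":0}]' 46
python3 -m crank '[{"x":0,"y":0,"z":-1,"turn":0},{"x":0,"y":0,"z":-2,"turn":0},{"x":0,"y":0,"z":-3,"turn":0},{"x":0,"y":0,"z":-3,"turn":0},{"x":0,"y":0,"z":-2,"turn":0}]'
python3 plan.py o tee 120
```

```text
time: 12.55
tool_pos: [0.6376, -0.0857, 0.0134]
tool_rot: [-0.003, -0.07, 0.998, 0.001]
contact_force: [-0.2, 0.2, -2.9]
gripper_width: 0.313
grasp_force: 60.0
time: 12.95
tool_pos: [0.6415, -0.0876, 0.0118]
tool_rot: [0.001, -0.07, 0.998, -0.0]
contact_force: [-0.4, -0.6, -1.3]
gripper_width: 0.317
grasp_force: 60.0
t 12.95 pos [641.5 -87.6  11.8] psi 1.71 open 0.317 gf 60.0 F [-0.4 -0.6 -1.3]
turn -0.001 then x -0.01 y 0.11 z 0.28 (cm)
time: 13.35
tool_pos: [0.6409, -0.0875, 0.0108]
tool_rot: [0.0, -0.07, 0.998, -0.0]
contact_force: [-0.1, 0.5, -0.2]
gripper_width: 0.461
grasp_force: 0.0
time: 13.85
tool_pos: [0.6417, -0.0877, 0.124]
tool_rot: [0.002, -0.07, 0.998, -0.001]
contact_force: [-0.2, 0.1, 0.5]
gripper_width: 0.461
grasp_force: 0.0
t 13.85 pos [641.7 -87.7 124. ] psi 1.71 open 0.461 gf 0.0 F [-0.2  0.1  0.5]
turn -0.020 then x 12.01 y 33.23 z 0.40 (cm)
```

```bash
python3 -m crank '[{"x":0,"y":0,"z":0.2,"turn":-0.02},{"x":1.3,"y":3.7,"z":0,"turn":0},{"x":1.3,"y":3.7,"z":0,"turn":0},{"x":1.3,"y":3.7,"z":0,"turn":0},{"x":1.3,"y":3.7,"z":0,"turn":0}]' 100
python3 -m crank '[{"x":1.3,"y":3.7,"z":0,"turn":0},{"x":1.3,"y":3.7,"z":0,"turn":0},{"x":1.3,"y":3.7,"z":0,"turn":0},{"x":1.3,"y":3.7,"z":0,"turn":0},{"x":1.6,"y":3.6,"z":0,"turn":0}]'
python3 -m crank '[{"x":0,"y":0,"z":0,"turn":0},{"x":0,"y":0,"z":0,"turn":0},{"x":0,"y":0,"z":0,"turn":0}]'
python3 plan.py o tee 4
python3 - <<'E'
from plant import manip
import cv2
p,d=manip.grab_frame('wrist'); cv2.imwrite('pics/w4.png',p[:,:,::-1])
import numpy as np
c=manip.camera_model('wrist')
v=c['mtx']@(c['world_to_cam']@np.r_[.4704,.2213,.028,1])[:3]; print((v[:2]/v[2]).round(1))
E
```

```text
time: 14.35
tool_pos: [0.5641, 0.0516, 0.1171]
tool_rot: [-0.001, -0.08, 0.997, 0.0]
contact_force: [0.7, 0.1, -0.2]
gripper_width: 0.998
grasp_force: 0.0
time: 14.85
tool_pos: [0.468, 0.2225, 0.1174]
tool_rot: [-0.001, -0.08, 0.997, -0.0]
contact_force: [0.4, 0.9, 0.3]
gripper_width: 0.996
grasp_force: 0.0
time: 15.15
tool_pos: [0.4696, 0.2207, 0.1179]
tool_rot: [-0.0, -0.079, 0.997, -0.0]
contact_force: [-0.4, -0.4, -0.4]
gripper_width: 0.997
grasp_force: 0.0
t 15.15 pos [469.6 220.7 117.9] psi 1.73 open 0.997 gf 0.0 F [-0.4 -0.4 -0.4]
turn -0.000 then x -0.09 y 0.05 z 11.39 (cm)
[276.1 210.9]
```

View pics/w4.png

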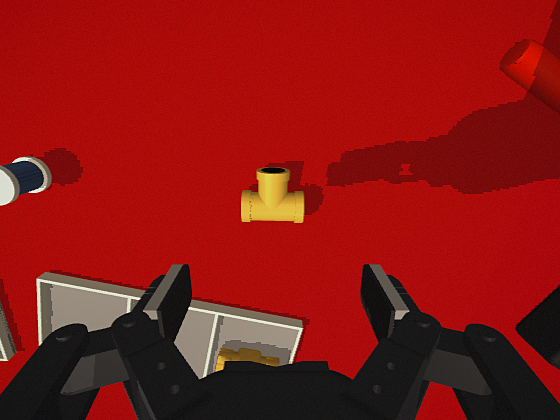

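The tee is at (273,206), with its run lined up across the fingers. Valve a lies flat in tray3, at about (250,358).

```bash
python3 -m crank '[{"x":0,"y":0.05,"z":2.5,"turn":0},{"x":0,"y":0,"z":2.5,"turn":0},{"x":0,"y":0,"z":2.5,"turn":0},{"x":0,"y":0,"z":2.5,"turn":0},{"x":0,"y":0,"z":1.3,"turn":0}]'
python3 -m crank '[{"x":0,"y":0,"z":0.05,"turn":0},{"x":0,"y":0,"z":0,"turn":0}]'
python3 -m crank '[{"x":0,"y":0,"z":0,"turn":0},{"x":0,"y":0,"z":0,"turn":0},{"x":0,"y":0,"z":0,"turn":0},{"x":0,"y":0,"z":0,"turn":0},{"x":0,"y":0,"z":0,"turn":0}]' 0
python3 -m crank '[{"x":0,"y":0,"z":0,"turn":0},{"x":0,"y":0,"z":0,"turn":0},{"x":0,"y":0,"z":0,"turn":0}]'
python3 plan.py p tee 120
```

```text
time: 15.7
tool_pos: [0.4684, 0.2203, 0.0029]
tool_rot: [-0.002, -0.079, 0.997, -0.0]
contact_force: [-0.7, -0.3, -0.5]
gripper_width: 0.998
grasp_force: 0.0
time: 15.9
tool_pos: [0.47, 0.2216, 0.0053]
tool_rot: [0.0, -0.079, 0.997, 0.0]
contact_force: [1.2, 0.2, 0.4]
gripper_width: 1.003
grasp_force: 0.0
time: 16.4
tool_pos: [0.4708, 0.2223, 0.0066]
tool_rot: [0.002, -0.08, 0.997, 0.0]
contact_force: [-0.5, -0.6, 5.7]
gripper_width: 0.594
grasp_force: 64.8
time: 16.7
tool_pos: [0.4708, 0.2223, 0.0066]
tool_rot: [0.002, -0.08, 0.997, 0.0]
contact_force: [0.4, -1.0, 6.4]
gripper_width: 0.592
grasp_force: 64.9
t 16.7 pos [470.8 222.3   6.6] psi 1.73 open 0.592 gf 64.9 F [ 0.4 -1.   6.4]
turn 1.590 then x -42.55 y 12.58 z -11.34 (cm)
```

```bash
python3 -m crank '[{"x":0,"y":0,"z":-1.6,"turn":0},{"x":0,"y":0,"z":-2.5,"turn":0.13},{"x":0,"y":0,"z":-2.5,"turn":0.14},{"x":0,"y":0,"z":-2.5,"turn":0.14},{"x":0,"y":0,"z":-2.3,"turn":0.14}]'
python3 -m crank '[{"x":0,"y":0,"z":0,"turn":0.14},{"x":0,"y":0,"z":0,"turn":0.14},{"x":0,"y":0,"z":0,"turn":0.14},{"x":0,"y":0,"z":0,"turn":0.14},{"x":0,"y":0,"z":0,"turn":0.14}]'
python3 -m crank '[{"x":0,"y":0,"z":0,"turn":0.14},{"x":0,"y":0,"z":0,"turn":0.14},{"x":0,"y":0,"z":0,"turn":0.06},{"x":-3,"y":0.9,"z":0,"turn":0},{"x":-3.8,"y":1.1,"z":0,"turn":0}]'
python3 -m crank '[{"x":-3.8,"y":1.1,"z":0,"turn":0},{"x":-3.8,"y":1.1,"z":0,"turn":0},{"x":-3.8,"y":1.1,"z":0,"turn":0},{"x":-3.8,"y":1.1,"z":0,"turn":0},{"x":-3.8,"y":1.1,"z":0,"turn":0}]'
python3 -m crank '[{"x":-3.8,"y":1.1,"z":0,"turn":0},{"x":-3.8,"y":1.1,"z":0,"turn":0},{"x":-3.8,"y":1.1,"z":0,"turn":0},{"x":-3.8,"y":1.1,"z":0,"turn":0},{"x":0,"y":0,"z":0,"turn":0}]'
python3 -m crank '[{"x":0,"y":0,"z":0,"turn":0},{"x":0,"y":0,"z":0,"turn":0}]'
python3 plan.py p tee 11.5
```

```text
time: 17.2
tool_pos: [0.4688, 0.2219, 0.1195]
tool_rot: [-0.0, 0.197, 0.98, -0.0]
contact_force: [-0.3, 0.7, -2.0]
gripper_width: 0.596
grasp_force: 64.0
time: 17.7
tool_pos: [0.4686, 0.2218, 0.1181]
tool_rot: [-0.0, 0.521, 0.853, -0.0]
contact_force: [-0.8, 1.4, -2.3]
gripper_width: 0.594
grasp_force: 64.0
time: 18.2
tool_pos: [0.4978, 0.1577, 0.1182]
tool_rot: [-0.001, 0.655, 0.756, -0.0]
contact_force: [0.9, -0.5, -0.8]
gripper_width: 0.593
grasp_force: 64.0
time: 18.7
tool_pos: [0.5794, -0.0244, 0.1182]
tool_rot: [-0.001, 0.656, 0.755, -0.0]
contact_force: [0.9, -1.0, -0.4]
gripper_width: 0.6
grasp_force: 64.0
time: 19.2
tool_pos: [0.6452, -0.1717, 0.1184]
tool_rot: [0.001, 0.657, 0.753, -0.0]
contact_force: [-0.1, -0.5, -1.3]
gripper_width: 0.592
grasp_force: 64.0
time: 19.4
tool_pos: [0.6436, -0.1664, 0.118]
tool_rot: [-0.001, 0.656, 0.755, -0.0]
contact_force: [0.2, 0.9, -0.7]
gripper_width: 0.594
grasp_force: 64.0
t 19.4 pos [ 643.6 -166.4  118. ] psi 0.141 open 0.594 gf 64.0 F [ 0.2  0.9 -0.7]
turn 0.001 then x -1.65 y 0.90 z 10.65 (cm)
```

```bash
python3 -m crank '[{"x":-1.65,"y":0.8,"z":0,"turn":0},{"x":0,"y":0,"z":2.5,"turn":0},{"x":0,"y":0,"z":2.5,"turn":0},{"x":0,"y":0,"z":2.5,"turn":0},{"x":0,"y":0,"z":2,"turn":0}]'
python3 -m crank '[{"x":0,"y":0,"z":0.6,"turn":0},{"x":0,"y":0,"z":0.5,"turn":0},{"x":0,"y":0,"z":0.1,"turn":0},{"x":0,"y":0,"z":0,"turn":0},{"x":0,"y":0,"z":0,"turn":0}]'
python3 plan.py p tee 11
```

```text
time: 19.9
tool_pos: [0.6534, -0.1807, 0.022]
tool_rot: [-0.001, 0.655, 0.755, -0.0]
contact_force: [-0.9, 0.1, -2.3]
gripper_width: 0.592
grasp_force: 64.1
time: 20.4
tool_pos: [0.6555, -0.183, 0.0133]
tool_rot: [0.001, 0.656, 0.755, 0.0]
contact_force: [-0.4, -0.3, -1.6]
gripper_width: 0.589
grasp_force: 64.0
t 20.4 pos [ 655.5 -183.    13.3] psi 0.14 open 0.589 gf 64.0 F [-0.4 -0.3 -1.6]
turn 0.000 then x 0.16 y -0.05 z 0.23 (cm)
```

```bash
python3 -m crank '[{"x":0.1,"y":0,"z":0.2,"turn":0},{"x":0,"y":0,"z":0,"turn":0},{"x":0,"y":0,"z":0,"turn":0}]'
python3 -m crank '[{"x":0,"y":0,"z":0,"turn":0},{"x":0,"y":0,"z":0,"turn":0},{"x":0,"y":0,"z":0,"turn":0},{"x":0,"y":0,"z":0,"turn":0}]' 72
python3 -m crank '[{"x":0,"y":0,"z":-1,"turn":0},{"x":0,"y":0,"z":-2,"turn":0},{"x":0,"y":0,"z":-3,"turn":0},{"x":0,"y":0,"z":-3,"turn":0},{"x":0,"y":0,"z":-2,"turn":0}]'
python3 plan.py o gauge 120
```

```text
time: 20.7
tool_pos: [0.6551, -0.1819, 0.0107]
tool_rot: [0.001, 0.656, 0.755, 0.0]
contact_force: [-0.6, 0.7, 1.0]
gripper_width: 0.594
grasp_force: 64.1
time: 21.1
tool_pos: [0.6543, -0.1818, 0.0097]
tool_rot: [-0.0, 0.656, 0.755, -0.0]
contact_force: [-0.1, 0.4, -0.7]
gripper_width: 0.72
grasp_force: 0.0
time: 21.6
tool_pos: [0.6556, -0.1822, 0.1236]
tool_rot: [0.002, 0.656, 0.755, 0.001]
contact_force: [1.4, 1.2, 0.0]
gripper_width: 0.72
grasp_force: 0.0
t 21.6 pos [ 655.6 -182.2  123.6] psi 0.14 open 0.72 gf 0.0 F [1.4 1.2 0. ]
turn -1.100 then x 16.01 y -9.14 z 0.36 (cm)
```

```bash
python3 -m crank '[{"x":0,"y":0,"z":0.1,"turn":-0.14},{"x":0,"y":0,"z":0.1,"turn":-0.14},{"x":0,"y":0,"z":0,"turn":-0.14},{"x":0,"y":0,"z":0,"turn":-0.14},{"x":0,"y":0,"z":0,"turn":-0.14}]' 100
python3 -m crank '[{"x":0,"y":0,"z":0,"turn":-0.14},{"x":0,"y":0,"z":0,"turn":-0.14},{"x":0,"y":0,"z":0,"turn":-0.12},{"x":3.2,"y":-1.8,"z":0,"turn":0},{"x":3.2,"y":-1.8,"z":0,"turn":0}]'
python3 -m crank '[{"x":3.2,"y":-1.8,"z":0,"turn":0},{"x":3.2,"y":-1.8,"z":0,"turn":0},{"x":3.2,"y":-1.9,"z":0,"turn":0},{"x":0,"y":0,"z":0,"turn":0},{"x":0,"y":0,"z":0,"turn":0}]'
python3 plan.py o gauge 4
python3 - <<'E'
from plant import manip
import cv2
p,d=manip.grab_frame('wrist'); cv2.imwrite('pics/w5.png',p[:,:,::-1])
import numpy as np
c=manip.camera_model('wrist')
v=c['mtx']@(c['world_to_cam']@np.r_[.4745,-.2167,.028,1])[:3]; print((v[:2]/v[2]).round(1))
E
```

```text
time: 22.1
tool_pos: [0.6546, -0.1818, 0.1187]
tool_rot: [0.0, 0.355, 0.935, -0.0]
contact_force: [-0.8, -0.2, -0.1]
gripper_width: 1.001
grasp_force: 0.0
time: 22.6
tool_pos: [0.582, -0.1951, 0.1185]
tool_rot: [0.0, 0.164, 0.986, -0.0]
contact_force: [-0.6, -1.5, -0.0]
gripper_width: 0.998
grasp_force: 0.0
time: 23.1
tool_pos: [0.4736, -0.2162, 0.1187]
tool_rot: [0.001, 0.165, 0.986, -0.0]
contact_force: [0.8, 0.7, 1.5]
gripper_width: 1.002
grasp_force: 0.0
t 23.1 pos [ 473.6 -216.2  118.7] psi 1.239 open 1.002 gf 0.0 F [0.8 0.7 1.5]
turn -0.001 then x -0.10 y -0.02 z 11.47 (cm)
[274.7 210.1]
```

View pics/w5.png

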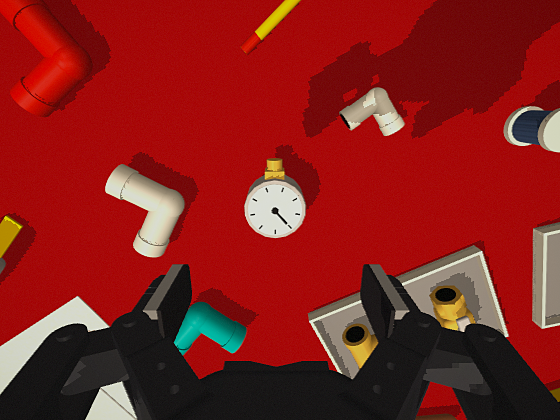

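The gauge dial is at (275,210), exactly where predicted, with its stem pointing up in the image. The white elbow at (150,210) is clear of the fingers.

```bash
python3 -m crank '[{"x":0,"y":0,"z":2.5,"turn":0},{"x":0,"y":0,"z":2.5,"turn":0},{"x":0,"y":0,"z":2.5,"turn":0},{"x":0,"y":0,"z":2.5,"turn":0},{"x":0,"y":0,"z":1.3,"turn":0}]'
python3 -m crank '[{"x":0,"y":0,"z":0.15,"turn":0},{"x":0,"y":0,"z":0,"turn":0}]'
python3 -m crank '[{"x":0,"y":0,"z":0,"turn":0},{"x":0,"y":0,"z":0,"turn":0},{"x":0,"y":0,"z":0,"turn":0},{"x":0,"y":0,"z":0,"turn":0},{"x":0,"y":0,"z":0,"turn":0}]' 0
python3 -m crank '[{"x":0,"y":0,"z":0,"turn":0},{"x":0,"y":0,"z":0,"turn":0},{"x":0,"y":0,"z":0,"turn":0}]'
python3 plan.py p gauge 120
```

```text
time: 23.65
tool_pos: [0.4737, -0.215, 0.0029]
tool_rot: [-0.001, 0.164, 0.986, 0.001]
contact_force: [0.4, -0.8, -0.3]
gripper_width: 0.999
grasp_force: 0.0
time: 23.85
tool_pos: [0.4744, -0.216, 0.0038]
tool_rot: [0.0, 0.164, 0.986, -0.0]
contact_force: [0.1, 0.2, 0.8]
gripper_width: 0.996
grasp_force: 0.0
time: 24.35
tool_pos: [0.4749, -0.2167, 0.0052]
tool_rot: [0.002, 0.165, 0.986, -0.001]
contact_force: [0.5, 0.4, 6.6]
gripper_width: 0.587
grasp_force: 63.1
time: 24.65
tool_pos: [0.4749, -0.2167, 0.0052]
tool_rot: [0.002, 0.165, 0.986, -0.001]
contact_force: [-0.7, -0.0, 5.9]
gripper_width: 0.586
grasp_force: 63.1
t 24.65 pos [ 474.9 -216.7    5.2] psi 1.24 open 0.586 gf 63.1 F [-0.7 -0.   5.9]
turn 1.300 then x 35.59 y 14.79 z -11.48 (cm)
```

```bash
python3 -m crank '[{"x":0,"y":0,"z":-1.6,"turn":0},{"x":0,"y":0,"z":-2.5,"turn":0.13},{"x":0,"y":0,"z":-2.5,"turn":0.13},{"x":0,"y":0,"z":-2.5,"turn":0.13},{"x":0,"y":0,"z":-2.3,"turn":0.13}]'
python3 -m crank '[{"x":0,"y":0,"z":0,"turn":0.13},{"x":0,"y":0,"z":0,"turn":0.13},{"x":0,"y":0,"z":0,"turn":0.13},{"x":0,"y":0,"z":0,"turn":0.13},{"x":0,"y":0,"z":0,"turn":0.13}]'
python3 -m crank '[{"x":0,"y":0,"z":0,"turn":0.13},{"x":3,"y":1.3,"z":0,"turn":0},{"x":3.7,"y":1.5,"z":0,"turn":0},{"x":3.7,"y":1.5,"z":0,"turn":0},{"x":3.7,"y":1.5,"z":0,"turn":0}]'
python3 -m crank '[{"x":3.7,"y":1.5,"z":0,"turn":0},{"x":3.7,"y":1.5,"z":0,"turn":0},{"x":3.7,"y":1.5,"z":0,"turn":0},{"x":3.7,"y":1.5,"z":0,"turn":0},{"x":3.7,"y":1.5,"z":0,"turn":0}]'
python3 -m crank '[{"x":3,"y":1.5,"z":0,"turn":0},{"x":0,"y":0,"z":0,"turn":0},{"x":0,"y":0,"z":0,"turn":0},{"x":0,"y":0,"z":0,"turn":0}]'
python3 plan.py p gauge 10.2
```

```text
time: 25.15
tool_pos: [0.4731, -0.2156, 0.1181]
tool_rot: [-0.0, 0.415, 0.91, 0.0]
contact_force: [-0.2, 0.1, -2.7]
gripper_width: 0.583
grasp_force: 62.6
time: 25.65
tool_pos: [0.473, -0.2155, 0.1168]
tool_rot: [-0.0, 0.684, 0.73, -0.0]
contact_force: [-0.3, -1.0, -2.2]
gripper_width: 0.588
grasp_force: 62.5
time: 26.15
tool_pos: [0.5398, -0.0772, 0.1169]
tool_rot: [-0.0, 0.728, 0.685, -0.0]
contact_force: [0.1, -0.5, -1.1]
gripper_width: 0.59
grasp_force: 62.7
time: 26.65
tool_pos: [0.6258, 0.1031, 0.1167]
tool_rot: [-0.0, 0.728, 0.686, -0.0]
contact_force: [0.4, -0.4, -0.8]
gripper_width: 0.584
grasp_force: 62.7
time: 27.05
tool_pos: [0.6419, 0.1298, 0.1167]
tool_rot: [-0.0, 0.728, 0.685, -0.001]
contact_force: [-1.4, 0.9, -1.2]
gripper_width: 0.593
grasp_force: 62.9
t 27.05 pos [641.9 129.8 116.7] psi -0.061 open 0.593 gf 62.9 F [-1.4  0.9 -1.2]
turn -0.001 then x 0.00 y 0.20 z 10.65 (cm)
```

```bash
python3 -m crank '[{"x":0,"y":0,"z":2.5,"turn":0},{"x":0,"y":0,"z":2.5,"turn":0},{"x":0,"y":0,"z":2.5,"turn":0},{"x":0,"y":0,"z":2,"turn":0},{"x":0,"y":0,"z":0.6,"turn":0}]'
python3 -m crank '[{"x":0,"y":0,"z":0.4,"turn":0},{"x":0,"y":0,"z":0.2,"turn":0},{"x":0,"y":0,"z":0,"turn":0},{"x":0,"y":0,"z":0,"turn":0},{"x":0,"y":0,"z":0,"turn":0}]'
python3 plan.py p gauge 9.7
```

```text
time: 27.55
tool_pos: [0.6399, 0.1291, 0.0131]
tool_rot: [-0.002, 0.729, 0.685, -0.002]
contact_force: [-0.0, -0.2, -1.2]
gripper_width: 0.591
grasp_force: 62.9
time: 28.05
tool_pos: [0.6433, 0.1307, 0.0113]
tool_rot: [0.001, 0.728, 0.686, 0.001]
contact_force: [-0.0, 0.0, -1.0]
gripper_width: 0.589
grasp_force: 62.9
t 28.05 pos [643.3 130.7  11.3] psi -0.06 open 0.589 gf 62.9 F [-0.  0. -1.]
turn 0.000 then x -0.10 y 0.06 z 0.16 (cm)
```

```bash
python3 -m crank '[{"x":0,"y":0,"z":0.15,"turn":0},{"x":0,"y":0,"z":0,"turn":0},{"x":0,"y":0,"z":0,"turn":0}]'
python3 -m crank '[{"x":0,"y":0,"z":0,"turn":0},{"x":0,"y":0,"z":0,"turn":0},{"x":0,"y":0,"z":0,"turn":0},{"x":0,"y":0,"z":0,"turn":0}]' 72
python3 -m crank '[{"x":0,"y":0,"z":-1,"turn":0},{"x":0,"y":0,"z":-2,"turn":0},{"x":0,"y":0,"z":-3,"turn":0},{"x":0,"y":0,"z":-3,"turn":0},{"x":0,"y":0,"z":-2,"turn":0}]'
python3 plan.py o el 120
```

```text
time: 28.35
tool_pos: [0.6431, 0.1308, 0.0093]
tool_rot: [0.0, 0.728, 0.686, 0.0]
contact_force: [1.0, 0.3, -0.4]
gripper_width: 0.59
grasp_force: 63.2
time: 28.75
tool_pos: [0.6427, 0.1306, 0.0089]
tool_rot: [0.0, 0.728, 0.686, -0.0]
contact_force: [0.6, -0.6, 0.5]
gripper_width: 0.719
grasp_force: 0.0
time: 29.25
tool_pos: [0.6439, 0.1308, 0.1225]
tool_rot: [0.001, 0.728, 0.686, 0.002]
contact_force: [0.8, -0.5, 0.3]
gripper_width: 0.721
grasp_force: 0.0
t 29.25 pos [643.9 130.8 122.5] psi -0.06 open 0.721 gf 0.0 F [ 0.8 -0.5  0.3]
turn 0.760 then x -47.56 y 18.19 z 0.25 (cm)
```

```bash
python3 -m crank '[{"x":0,"y":0,"z":0,"turn":0.14},{"x":0,"y":0,"z":0,"turn":0.14},{"x":0,"y":0,"z":0,"turn":0.14},{"x":0,"y":0,"z":0,"turn":0.14},{"x":0,"y":0,"z":0,"turn":0.14}]' 100
python3 -m crank '[{"x":0,"y":0,"z":0,"turn":0.06},{"x":-3.9,"y":1.5,"z":0,"turn":0},{"x":-3.9,"y":1.5,"z":0,"turn":0},{"x":-3.9,"y":1.5,"z":0,"turn":0},{"x":-3.9,"y":1.5,"z":0,"turn":0}]'
python3 -m crank '[{"x":-3.9,"y":1.5,"z":0,"turn":0},{"x":-3.9,"y":1.5,"z":0,"turn":0},{"x":-3.9,"y":1.5,"z":0,"turn":0},{"x":-3.9,"y":1.5,"z":0,"turn":0},{"x":-3.9,"y":1.5,"z":0,"turn":0}]'
python3 -m crank '[{"x":-3.9,"y":1.5,"z":0,"turn":0},{"x":-3.9,"y":1.5,"z":0,"turn":0},{"x":-4.5,"y":1.6,"z":0,"turn":0},{"x":0,"y":0,"z":0,"turn":0},{"x":0,"y":0,"z":0,"turn":0}]'
python3 plan.py o el 4
python3 - <<'E'
from plant import manip
import cv2
p,d=manip.grab_frame('wrist'); cv2.imwrite('pics/w6.png',p[:,:,::-1])
import numpy as np
c=manip.camera_model('wrist')
v=c['mtx']@(c['world_to_cam']@np.r_[.4202,-.3267,.028,1])[:3]; print((v[:2]/v[2]).round(1))
E
```

```text
time: 29.75
tool_pos: [0.6428, 0.1307, 0.1198]
tool_rot: [0.0, 0.92, 0.392, 0.0]
contact_force: [-0.8, -0.1, -1.0]
gripper_width: 0.996
grasp_force: 0.0
time: 30.25
tool_pos: [0.5689, -0.0209, 0.1198]
tool_rot: [0.0, 0.93, 0.367, 0.0]
contact_force: [0.6, -0.1, 0.9]
gripper_width: 0.997
grasp_force: 0.0
time: 30.75
tool_pos: [0.4774, -0.209, 0.1199]
tool_rot: [0.001, 0.93, 0.367, 0.0]
contact_force: [0.2, -0.4, -0.2]
gripper_width: 1.005
grasp_force: 0.0
time: 31.25
tool_pos: [0.4193, -0.3259, 0.1196]
tool_rot: [0.0, 0.931, 0.366, 0.0]
contact_force: [0.2, -0.1, -0.2]
gripper_width: 0.996
grasp_force: 0.0
t 31.25 pos [ 419.3 -325.9  119.6] psi -0.822 open 0.996 gf 0.0 F [ 0.2 -0.1 -0.2]
turn -0.002 then x 0.01 y 0.12 z 11.56 (cm)
[277.8 211. ]
```

View pics/w6.png

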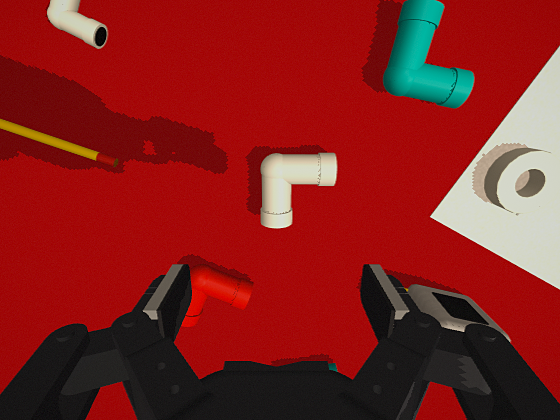

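The white elbow's gripping leg is at (277,205), centred between the fingers. The red look-alike at (205,290) is clear by tens of mm. Going down.

```bash
python3 -m crank '[{"x":0,"y":0.1,"z":2.5,"turn":0},{"x":0,"y":0,"z":2.5,"turn":0},{"x":0,"y":0,"z":2.5,"turn":0},{"x":0,"y":0,"z":2.5,"turn":0},{"x":0,"y":0,"z":1.4,"turn":0}]'
python3 -m crank '[{"x":0,"y":0,"z":0.1,"turn":0},{"x":0,"y":0,"z":0,"turn":0}]'
python3 -m crank '[{"x":0,"y":0,"z":0,"turn":0},{"x":0,"y":0,"z":0,"turn":0},{"x":0,"y":0,"z":0,"turn":0},{"x":0,"y":0,"z":0,"turn":0},{"x":0,"y":0,"z":0,"turn":0}]' 0
python3 -m crank '[{"x":0,"y":0,"z":0,"turn":0},{"x":0,"y":0,"z":0,"turn":0},{"x":0,"y":0,"z":0,"turn":0}]'
python3 plan.py p el 120
```

```text
time: 31.8
tool_pos: [0.4201, -0.3233, 0.0027]
tool_rot: [-0.002, 0.93, 0.368, -0.001]
contact_force: [-0.1, 0.5, 0.7]
gripper_width: 0.999
grasp_force: 0.0
time: 32.0
tool_pos: [0.4209, -0.3255, 0.0043]
tool_rot: [0.0, 0.93, 0.367, 0.0]
contact_force: [-0.1, 0.0, 0.6]
gripper_width: 1.002
grasp_force: 0.0
time: 32.5
tool_pos: [0.4207, -0.3264, 0.0047]
tool_rot: [0.001, 0.93, 0.367, 0.0]
contact_force: [-1.2, 0.3, 1.9]
gripper_width: 0.313
grasp_force: 60.4
time: 32.8
tool_pos: [0.4207, -0.3264, 0.0046]
tool_rot: [0.001, 0.93, 0.367, 0.0]
contact_force: [0.3, 0.1, 4.9]
gripper_width: 0.314
grasp_force: 60.7
t 32.8 pos [ 420.7 -326.4    4.6] psi -0.82 open 0.314 gf 60.7 F [0.3 0.1 4.9]
turn -0.760 then x 37.47 y 18.24 z -11.54 (cm)
```

```bash
python3 -m crank '[{"x":0,"y":0,"z":-1.6,"turn":0},{"x":0,"y":0,"z":-2.5,"turn":-0.12},{"x":0,"y":0,"z":-2.5,"turn":-0.13},{"x":0,"y":0,"z":-2.5,"turn":-0.13},{"x":0,"y":0,"z":-2.5,"turn":-0.13}]'
python3 -m crank '[{"x":0,"y":0,"z":0,"turn":-0.13},{"x":0,"y":0,"z":0,"turn":-0.12},{"x":3,"y":1.4,"z":0,"turn":0},{"x":3.5,"y":1.7,"z":0,"turn":0},{"x":3.5,"y":1.7,"z":0,"turn":0}]'
python3 -m crank '[{"x":3.5,"y":1.7,"z":0,"turn":0},{"x":3.5,"y":1.7,"z":0,"turn":0},{"x":3.5,"y":1.7,"z":0,"turn":0},{"x":3.5,"y":1.7,"z":0,"turn":0},{"x":3.5,"y":1.7,"z":0,"turn":0}]'
python3 -m crank '[{"x":3.5,"y":1.7,"z":0,"turn":0},{"x":3.5,"y":1.7,"z":0,"turn":0},{"x":2.9,"y":1.4,"z":0,"turn":0},{"x":0,"y":0,"z":0,"turn":0},{"x":0,"y":0,"z":0,"turn":0}]'
python3 plan.py p el 10
```

```text
time: 33.3
tool_pos: [0.4195, -0.3251, 0.1195]
tool_rot: [-0.001, 0.806, 0.592, -0.0]
contact_force: [1.4, -0.5, -0.5]
gripper_width: 0.317
grasp_force: 59.9
time: 33.8
tool_pos: [0.4738, -0.2276, 0.1186]
tool_rot: [-0.001, 0.728, 0.685, -0.0]
contact_force: [1.1, -0.3, -1.1]
gripper_width: 0.319
grasp_force: 60.0
time: 34.3
tool_pos: [0.5692, -0.0575, 0.1185]
tool_rot: [-0.001, 0.728, 0.686, -0.001]
contact_force: [0.8, 0.3, -1.2]
gripper_width: 0.314
grasp_force: 60.0
time: 34.8
tool_pos: [0.6225, 0.0372, 0.1184]
tool_rot: [-0.001, 0.728, 0.686, -0.001]
contact_force: [-0.3, -1.1, -1.0]
gripper_width: 0.313
grasp_force: 60.0
t 34.8 pos [622.5  37.2 118.4] psi -0.059 open 0.313 gf 60.0 F [-0.3 -1.1 -1. ]
turn 0.001 then x -0.03 y 0.28 z 10.84 (cm)
```

```bash
python3 -m crank '[{"x":0,"y":0,"z":2.5,"turn":0},{"x":0,"y":0,"z":2.5,"turn":0},{"x":0,"y":0,"z":2.5,"turn":0},{"x":0,"y":0,"z":2,"turn":0},{"x":0,"y":0,"z":0.8,"turn":0}]'
python3 -m crank '[{"x":0,"y":0,"z":0.4,"turn":0},{"x":0,"y":0,"z":0.2,"turn":0},{"x":0,"y":0,"z":0.1,"turn":0},{"x":0,"y":0,"z":0,"turn":0},{"x":0,"y":0,"z":0,"turn":0}]'
python3 plan.py p el 9.2
```

```text
time: 35.3
tool_pos: [0.6204, 0.0355, 0.0135]
tool_rot: [-0.002, 0.729, 0.685, -0.002]
contact_force: [0.6, 0.1, -1.4]
gripper_width: 0.313
grasp_force: 60.0
time: 35.8
tool_pos: [0.624, 0.0367, 0.0108]
tool_rot: [0.001, 0.728, 0.686, 0.001]
contact_force: [0.1, 0.0, -0.8]
gripper_width: 0.316
grasp_force: 60.0
t 35.8 pos [624.   36.7  10.8] psi -0.06 open 0.316 gf 60.0 F [ 0.1  0.  -0.8]
turn 0.000 then x 0.01 y 0.12 z 0.16 (cm)
```

```bash
python3 -m crank '[{"x":0,"y":0.1,"z":0.1,"turn":0},{"x":0,"y":0,"z":0,"turn":0},{"x":0,"y":0,"z":0,"turn":0}]'
python3 -m crank '[{"x":0,"y":0,"z":0,"turn":0},{"x":0,"y":0,"z":0,"turn":0},{"x":0,"y":0,"z":0,"turn":0},{"x":0,"y":0,"z":0,"turn":0}]' 45
python3 -m crank '[{"x":0,"y":0,"z":-1,"turn":0},{"x":0,"y":0,"z":-2,"turn":0},{"x":0,"y":0,"z":-3,"turn":0},{"x":0,"y":0,"z":-4,"turn":0},{"x":0,"y":0,"z":-4,"turn":0}]'
python3 -m crank '[{"x":3.5,"y":-2.5,"z":0,"turn":0},{"x":3.5,"y":-2.5,"z":0,"turn":0},{"x":3.5,"y":-2.5,"z":0,"turn":0},{"x":3.5,"y":-2.5,"z":0,"turn":0},{"x":3.5,"y":-2.5,"z":0,"turn":0}]'
python3 -m crank '[{"x":3.5,"y":-2.5,"z":0,"turn":0},{"x":3.5,"y":-2.5,"z":0,"turn":0},{"x":3.5,"y":-2.5,"z":0,"turn":0},{"x":3.5,"y":-2.5,"z":0,"turn":0},{"x":3.5,"y":-2.5,"z":0,"turn":0}]'
python3 -m crank '[{"x":4,"y":-2.5,"z":0,"turn":0},{"x":4,"y":-2.5,"z":0,"turn":0},{"x":4,"y":-2.5,"z":0,"turn":0},{"x":4,"y":-2.5,"z":0,"turn":0},{"x":0,"y":0,"z":0,"turn":0}]'
python3 - <<'E'
from h import *
from plant import manip
p,d=manip.grab_frame('top'); c=manip.camera_model('top')
cv2.imwrite('pics/top1.png',cv2.resize(p[110:260,90:410],None,fx=2.5,fy=2.5,interpolation=cv2.INTER_CUBIC)[:,:,::-1])
W=world(d,c['mtx'],c['world_to_cam']); m=(d>0)
f=np.load('top0.npz')
from fit import fit
K,T=c['mtx'],c['world_to_cam']
P={'t3':(.6443,.1367,-.06),'t2':(.6475,-.1295,.14)}
for t,n in (('t3',(-87,0,87)),('t2',(-43.5,43.5))):
    x,y,a=P[t]; L=np.stack([(W[...,0]-x)*np.cos(a)+(W[...,1]-y)*np.sin(a),-(W[...,0]-x)*np.sin(a)+(W[...,1]-y)*np.cos(a)],-1)
    for k in n:
        q=m&(abs(L[...,0])<.055)&(abs(L[...,1]-k/1000)<.044)&(W[...,2]>.022)
        print(t,k,q.sum(),'z pct',np.percentile(W[q][:,2],[10,50,90]).round(4),'local min',(L[q].min(0)*1000).round(0),'max',(L[q].max(0)*1000).round(0))
E
```

```text
time: 36.1
tool_pos: [0.6244, 0.0366, 0.0089]
tool_rot: [0.0, 0.728, 0.686, 0.0]
contact_force: [-0.1, 0.2, -1.4]
gripper_width: 0.316
grasp_force: 60.0
time: 36.5
tool_pos: [0.6245, 0.0366, 0.009]
tool_rot: [0.0, 0.728, 0.686, 0.0]
contact_force: [-0.2, 0.8, -0.4]
gripper_width: 0.446
grasp_force: 0.0
time: 37.0
tool_pos: [0.6239, 0.0366, 0.1505]
tool_rot: [-0.0, 0.728, 0.686, -0.0]
contact_force: [0.6, 0.6, 0.3]
gripper_width: 0.452
grasp_force: 0.0
time: 37.5
tool_pos: [0.5092, 0.2201, 0.1499]
tool_rot: [0.0, 0.728, 0.685, 0.001]
contact_force: [1.2, 1.0, -0.1]
gripper_width: 0.45
grasp_force: 0.0
time: 38.0
tool_pos: [0.3948, 0.4025, 0.1499]
tool_rot: [0.0, 0.728, 0.686, 0.001]
contact_force: [0.4, -1.3, -0.4]
gripper_width: 0.453
grasp_force: 0.0
time: 38.5
tool_pos: [0.3025, 0.5708, 0.1499]
tool_rot: [-0.001, 0.726, 0.688, 0.001]
contact_force: [-0.1, 0.0, 0.1]
gripper_width: 0.45
grasp_force: 0.0
t3 -87 392 z pct [0.0253 0.0295 0.033 ] local min [ -27. -117.] max [ 35. -56.]
t3 0 387 z pct [0.0282 0.0327 0.0354] local min [-27. -29.] max [22. 36.]
t3 87 288 z pct [0.0255 0.0311 0.0429] local min [-13.  53.] max [ 15. 117.]
t2 -43.5 299 z pct [0.0248 0.0294 0.0334] local min [-26. -63.] max [ 28. -18.]
t2 43.5 282 z pct [0.0266 0.0317 0.0431] local min [-30.  31.] max [35. 59.]
```

View pics/top1.png

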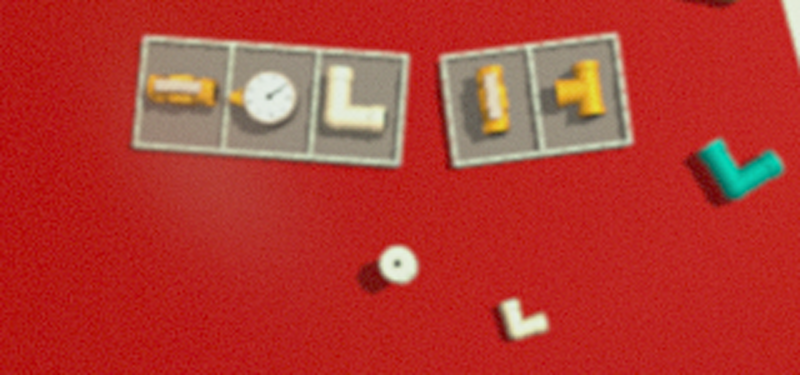

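The top view shows all five pieces flat in their compartments: valve (182,90), gauge (268,97) and elbow (355,100) in tray3, and valve (493,98) and tee (583,88) in tray2. The spool (398,264) and small elbow (523,320) are where they started, so I'm handing it in.

```bash
python3 -c "
from plant import manip
print(manip.job_done())"
```

```text
the job is handed in; nothing more can be done
None
```

The job is handed in at about 38.6 s of the 128 s: the two-compartment tray holds a valve and the tee, the three-compartment tray holds the other valve, the larger elbow and the gauge, and the last camera view showed all five flat in place with the spool and small elbow where they started; no verdict was returned.

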